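Put the gauge block away and bolt its drawer

ROBOT

A 7-joint arm with a two-finger parallel gripper is mounted at the origin on a cart in front of the work surface, level with it; the furniture and walls round the work are solid. World frame = base frame: x ahead of the robot, y to its left, z up, the work surface at z = 0. Lengths are in m, angles in rad, forces in N, time in s.
With the tool pointing down it reaches from about 0.425 to 0.875 m from the base axis. Payload 9.9 kg.
Tool frame: the origin (TCP) lies midway between the tips of the shut fingers; the grasp point (between the pads) lies 19 mm behind it (r.hold_point_z is the distance from the TCP to the grasp point, in m); z points along the fingers, y is the line along which they close (so a half turn about z gives the same grasp; the last joint's range is limited). The gripper opens to 85 mm and grips with 20 to 120 N. Pads are 22 mm wide; open, the fingers measure 114 mm over their backs; the gripper's body (76 mm by 85 mm) begins 54 mm behind the grasp point. The pads swing forward as they close: fully open they stand 13 mm farther back than shut.
Start: joints at [1.135, 0.576, 0.025, 1.437, -0.015, 1.129, -0.057], TCP at [0.233, -0.634, 0.231] pointing down, gripper open.
Joint ranges: [-2.76, 2.76], [-0.34, 2.15], [-1.52, 1.57], [0.19, 2.46], [-1.09, 4.23], [0.17, 1.99], [-2.82, 2.82]. Speed limits (rad/s): [2.22, 2.22, 3.01, 3.01, 3.14, 3.14, 3.14].

INTERFACE

Orientations are given as a unit quaternion [w, x, y, z].
In Python, from workcell import r gives the robot as it stands. Calls block until the motion is done:
- r.move_pose(position, orientation): joint-space move of the TCP to a pose.
- r.move_straight(position, attitude=None, max_speed=0.15): straight line of the TCP; attitude=None keeps the orientation; max_speed is the mean speed in m/s.
- r.goto_joints(angles): joint-space move.
- r.grip(opening, grip_force=None): finger opening in m; grip_force is the grip in N (None keeps the last); returns when the fingers have stopped.
- r.hold(seconds).
- r.ik(position, orientation): joint angles nearest the present ones, or None.
- r.observe(): the state.
- r.get_image(name): name is "scene" or "top" or "wrist"; returns a dict with "pixels" (480x640x3 uint8, red, green, blue), "fx", "fy", "cx", "cy" (pixels), "k1" (the pictures are not rectified: a ray, as slopes to the right and down, at radius r is drawn at 1 + k1 r^2 times it, then the intrinsics apply), "eye" and "orientation" of the camera in the world; the wrist camera has in their place "mount" (4x4, takes a point from camera to tool coordinates, whose origin is the TCP and whose axes are the flange's). Camera axes: x right, y down, z forward; pixel columns grow to the right and rows downward; lengths in m; the calibration is good to about 2 mm. A picture is of the moment at which its call begins: read the wrist's pose just before it. There is no depth.
A pose or a line that the arm cannot do raises r.MotionError and nothing moves.
- r.finish_job(): hands the job in; it is judged then, once.
The state is a dict: "t": time; "joint_positions": joint angles; "qd": joint speeds; "joint_torque": joint torques, N m; "position": TCP position; "eef_rot": TCP orientation; "contact_force": force on the tool from outside, world axes, zero at the start; "wrist_torque": the same for the moment, N m; "grip_width": finger opening in m; "grasp_force": force on a finger pad.
Only numpy, scipy, OpenCV 4.12 (cv2) and the standard library are available. Lean on these libraries where they do the work, as an engineer would, in place of code of your own. Each camera call takes 0.05 s, during which the arm holds its last target. There are 200 camera calls.

TASK

Put the small steel gauge block away in the low blue-fronted drawer unit: draw back the bolt on top of the unit, pull the drawer out to its stop, set the block down inside without dropping it, push the drawer fully shut and slide the bolt fully home through its keeper again. Leave everything else on the bench where it is.

Things in the scene. Friction and masses are not known exactly. Their poses are not given: they have to be found in the camera images.
- unit: Low grey steel drawer unit, fixed to the bench, 160 (x) x 240 (y) x 60 mm high; one drawer with a 10 mm thick blue front, outer face at x = -90 mm when shut; barrel bolt on top, near the front, on the left half. Origin: centre of its underside. x points from the drawer front to the back, y to the left seen from the front, z up; only position and turn about z vary.
- drawer (a joint): How far the drawer is out, m: 0 fully shut, 0.09 at its stop. Slides along the unit's -x with about 2 N of friction and stays where left. It starts shut and bolted; the bolt in its keeper blocks it (2.5 mm of play).
- bolt (a joint): How far the bolt is shot, m: 0 drawn fully back, 0.04 fully home, starts between 0.028 and 0.04. It goes home along the unit's -y (to the right seen from the front); about 1.5 N of friction, stays where left. Below 0.012 the rod is clear of the keeper. It enters the keeper only when the drawer is shut to within about 2.5 mm.
- bolt_knob (a point): Point in the bolt's red upright knob (round, 13 mm thick), 10 mm below its top, 99.5 mm above the bench, at unit x = -55 mm, unit y = 100 mm minus the bolt's value. The 9 mm rod runs along y below it. Rod, guide straps (9 and 13 mm from the knob axis at the ends of its travel) and keeper stay below 80 mm above the bench: fingertips at 84 mm or higher pass over them.
- keeper (a point): Centre of the keeper's hole (15 mm wide in x, axis along y): a steel lug on the drawer that reaches back from its front over the top of the unit and moves with the drawer; 27 mm in x, 10 mm in y, top 80 mm above the bench. Its foot plate, 26 mm wide in y, reaches 51 mm back from the drawer front and overhangs the drawer there.
- drawer_handle (a point): Middle of the drawer's steel bar handle, moving with it: bar 10 mm thick, 90 mm long along the unit's y, 35 mm in front of the blue face (30 mm clear gap), 45 mm above the bench. At unit x = -125 mm minus the drawer's value, unit y = -62 mm. Can be pinched from above.
- drawer_floor (a point): Spot on the black drawer floor, moving with it, unit's axes, 16 mm above the bench: good for the block. The floor reaches 46 mm to the front, 98 mm to the back (45 mm of it clear of the unit's top when fully out), 52 mm right, 156 mm left; the keeper plate overhangs it from 42 to 68 mm left. Side walls reach 46 mm, the drawer front 60 mm above the bench.
- gauge_block: Small bright steel gauge block, 30 (x) x 35 (y) x 12 mm high, about 0.1 kg, lying flat on the bench to the right or left of the unit. Origin: centre of its underside.
- tape_roll: Bystander: roll of brown tape lying flat, 70 mm across, 19 mm high. Origin: centre of its underside.
- setting_plug: Bystander: upright brass setting plug with a black top, 22 mm across, 47 mm high. Origin: centre of its underside.
- timer: Bystander: white bench timer with red, grey and green buttons, 60 x 62 x 23 mm. Origin: centre of its underside.
- card_pack: Bystander: pack of yellow cards with a paper band, 62 x 92 x 26 mm. Origin: centre of its underside.
- torch: Bystander: black torch lying down, 32 x 106 x 32 mm. Origin: centre of its underside.

How it is judged:
By the outcome, as a careful person would: the job done as asked, in the order asked, and still so for the second after the job is handed in, with the robot touching nothing.
It also fails if it takes over 72 s, if anything falls off the work surface, if the arm or the gripper's body presses on something with over 40 N, if the wrist force passes 120 N, or if a joint passes its speed limit or range.

## Working session

There is one attempt and no reset: what is moved stays moved. The work goes in short steps, each a Python script; the robot and the scene stay as the last script left them, time stands still between calls to the robot, and variables do not carry over. Pictures are saved under pics/ and viewed, at most 10 in all, crops included, and the job is handed in when it is done.

```bash
ls; mkdir -p pics; python3 - <<'E'
from workcell import r
import cv2
s=r.observe();print(s)
for n in("scene","top"):
    d=r.get_image(n);cv2.imwrite(f"pics/{n}0.png",d["pixels"][:,:,::-1]);print(n,{k:v for k,v in d.items() if k!="pixels"})
d=r.get_image("wrist");print({k:v for k,v in d.items() if k!="pixels"}, r.hold_point_z)
E
```

```text
pics
workcell.py
{'t': 0.0, 'joint_positions': array([ 1.13517792,  0.57648209,  0.02484467,  1.43792461, -0.01500006,
        1.12897374, -0.05649339]), 'qd': array([ 5.77293033e-04,  3.11196505e-04,  8.06823430e-05,  6.30182117e-05,
        1.13378591e-03,  6.99747963e-04, -8.12841620e-04]), 'joint_torque': array([ 3.17932299e-04, -7.65765738e+01,  2.25019276e+00, -2.85967737e+01,
        1.53266592e-02,  1.29248545e-02, -2.03327011e-05]), 'position': array([ 0.2324582 , -0.63322926,  0.23047043]), 'eef_rot': array([-7.80959360e-04,  9.84564018e-01,  1.75023005e-01, -1.80760382e-04]), 'contact_force': array([ 0.25960525, -1.03710364,  0.66952706]), 'wrist_torque': array([ 0.01828432, -0.01535   ,  0.027344  ]), 'grasp_force': 0.0, 'grip_width': 0.08540003337148364}
scene {'fx': 466.0869117576466, 'fy': 466.0869117576466, 'cx': 325.31488154767624, 'cy': 240.34518748622554, 'k1': -0.05795399055305782, 'eye': array([ 0.0326476 , -1.13117455,  0.89971369]), 'orientation': array([-0.4643723 ,  0.85518421, -0.20599876,  0.10287296])}
top {'fx': 460.3941662254144, 'fy': 460.3941662254144, 'cx': 311.57022892654703, 'cy': 239.71875957243307, 'k1': -0.0051411880971300025, 'eye': array([ 0.44233655, -0.04333555,  1.21724703]), 'orientation': array([ 0.03578478, -0.70032853,  0.71199148, -0.03643536])}
{'fx': 418.6567022212274, 'fy': 418.6567022212274, 'cx': 315.6672471944818, 'cy': 242.2441235511522, 'k1': -0.027543096792907548, 'mount': array([[ 3.19962220e-04, -9.48962497e-01, -3.15388771e-01,
         8.13662412e-02],
       [ 9.99999372e-01, -3.52474914e-05,  1.12055532e-03,
         3.93414785e-04],
       [-1.07448164e-03, -3.15388931e-01,  9.48961889e-01,
        -1.42612515e-01],
       [ 0.00000000e+00,  0.00000000e+00,  0.00000000e+00,
         1.00000000e+00]])} 0.0187
```

View pics/scene0.png

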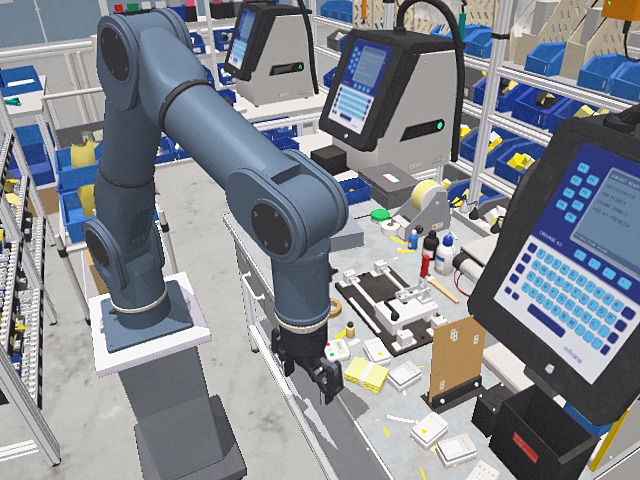

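View pics/top0.png

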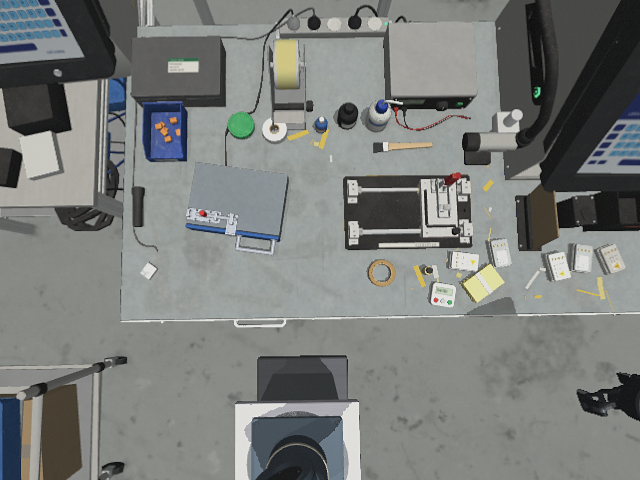

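Top view: the unit is near (238,200), with the red knob at (203,213), the keeper at about (232,222) and the handle at about (255,246). The block is at (149,270) and the torch at (138,207). The other bystanders are to the right. Next I'll build the helpers and take wrist views.

```bash
cat > h.py <<'E'
import numpy as np, cv2
from scipy.spatial.transform import Rotation as R
from scipy.optimize import least_squares
from workcell import r
def rot(q): return R.from_quat(np.roll(q,-1)).as_matrix()
def quat(M): return np.roll(R.from_matrix(M).as_quat(),1)
def down(a):
    "tool pointing down, tool x axis at world angle a"
    c,s=np.cos(a),np.sin(a); return quat(np.array([[c,s,0],[s,-c,0],[0,0,-1.]]))
def shot(name,save=None):
    s=r.observe(); d=r.get_image(name)
    if name=="wrist":
        T=np.eye(4);T[:3,:3]=rot(s["eef_rot"]);T[:3,3]=s["position"];T=T@d["mount"]
        d["R"],d["eye"]=T[:3,:3],T[:3,3]
    else: d["R"]=rot(d["orientation"])
    if save: cv2.imwrite(f"pics/{save}.png",d["pixels"][:,:,::-1]); np.save(f"pics/{save}.npy",d,allow_pickle=True)
    return d
def load(n): return np.load(f"pics/{n}.npy",allow_pickle=True).item()
def proj(d,P):
    p=(np.atleast_2d(P)-d["eye"])@d["R"]; s=p[:,:2]/p[:,2:]
    s=s*(1+d["k1"]*(s**2).sum(1,keepdims=True))
    return s*[d["fx"],d["fy"]]+[d["cx"],d["cy"]]
def ray(d,uv):
    m=(np.array(uv,float)-[d["cx"],d["cy"]])/[d["fx"],d["fy"]]; s=m.copy()
    for _ in range(20): s=m/(1+d["k1"]*(s@s))
    return d["R"]@np.r_[s,1]
def onz(d,uv,z): v=ray(d,uv); return d["eye"]+v*(z-d["eye"][2])/v[2]
def tri(obs):
    "obs: list of (image, uv)"
    f=lambda P: np.concatenate([proj(d,P)[0]-uv for d,uv in obs])
    o=least_squares(f,[.5,.1,.05]); return o.x, np.abs(o.fun).max()
E
python3 - <<'E'
from h import *
d=shot("top","topd")
for n,uv,z in [("knob",(203,213),.11),("block",(149,270),.012),("hl",(236,241),.045),("hr",(273,249),.045),("FL",(187,228),.06),("FR",(279,240),.06),("BR",(288,175),.06),("BL",(194,163),.06),("torch",(138,207),.03)]: print(n,onz(d,uv,z).round(4))
# try view poses
for p in [(.5,.2,.4),(.45,.12,.4),(.45,.25,.4),(.5,.35,.35),(.42,.2,.45)]:
    for a in (0,-.2,.2): print(p,a,r.ik(p,down(a)) is not None)
E
```

```text
knob [0.6256 0.2177 0.11  ]
block [0.4933 0.381  0.012 ]
hl [0.5624 0.148  0.045 ]
hr [0.5403 0.0535 0.045 ]
FL [0.596  0.2698 0.06  ]
FR [0.5616 0.0369 0.06  ]
BR [0.7288 0.0123 0.06  ]
BL [0.7643 0.2537 0.06  ]
torch [0.6575 0.4067 0.03  ]
(0.5, 0.2, 0.4) 0 True
(0.5, 0.2, 0.4) -0.2 True
(0.5, 0.2, 0.4) 0.2 True
(0.45, 0.12, 0.4) 0 True
(0.45, 0.12, 0.4) -0.2 True
(0.45, 0.12, 0.4) 0.2 True
(0.45, 0.25, 0.4) 0 True
(0.45, 0.25, 0.4) -0.2 True
(0.45, 0.25, 0.4) 0.2 True
(0.5, 0.35, 0.35) 0 True
(0.5, 0.35, 0.35) -0.2 True
(0.5, 0.35, 0.35) 0.2 True
(0.42, 0.2, 0.45) 0 True
(0.42, 0.2, 0.45) -0.2 True
(0.42, 0.2, 0.45) 0.2 True
```

```bash
python3 - <<'E'
from h import *
a=-.147
r.move_pose((.52,.12,.40),down(a)); r.hold(.2); d=shot("wrist","w1"); print(r.observe()["t"])
r.move_pose((.50,.30,.34),down(a)); r.hold(.2); d=shot("wrist","w2"); print(r.observe()["t"])
E
```

```text
3.35
4.3833
```

View pics/w1.png

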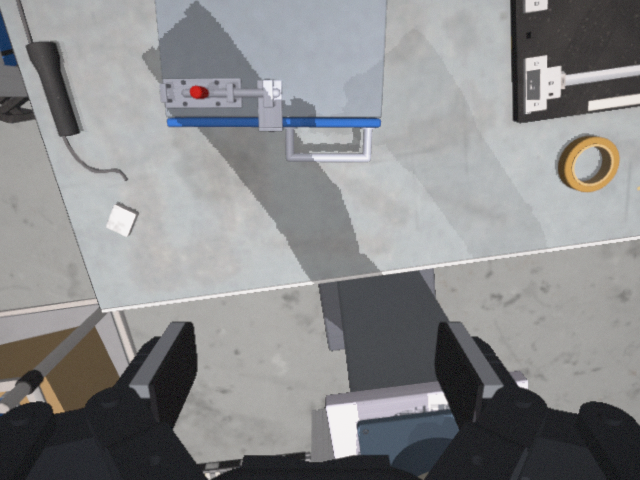

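View pics/w2.png

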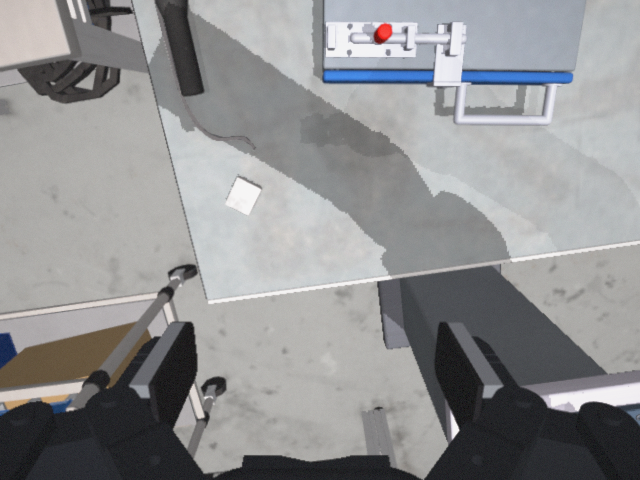

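Both wrist views show everything needed. In w1 the knob is at (198,92), the blue front spans (168..381,122), the handle bar runs (287..371,157) and the block is at (122,219). In w2 the knob is at (383,34), the front spans (323..572,76), the bar runs (456..550,120) and the block is at (243,195).

```bash
python3 - <<'E'
from h import *
def mask(d,kind):
    h=cv2.cvtColor(d["pixels"],cv2.COLOR_RGB2HSV)
    if kind=="red": m=((h[...,0]<8)|(h[...,0]>172))&(h[...,1]>150)&(h[...,2]>80)
    if kind=="blue": m=(abs(h[...,0].astype(int)-109)<9)&(h[...,1]>150)
    if kind=="white": m=(h[...,2]>222)&(h[...,1]<20)
    return m.astype(np.uint8)
def best(m,near):
    n,l,st,c=cv2.connectedComponentsWithStats(m)
    ok=[i for i in range(1,n) if st[i,4]>40]; i=min(ok,key=lambda i:np.hypot(*(c[i]-near)))
    cn=cv2.findContours((l==i).astype(np.uint8),cv2.RETR_EXTERNAL,cv2.CHAIN_APPROX_NONE)[0][0]
    return st[i],c[i],cn
D=[load("w1"),load("w2")]; out={}
for kind,near in [("red",[(198,92),(383,34)]),("blue",[(200,122),(380,76)]),("blue2",[(340,122),(520,76)]),("white",[(122,219),(243,195)])]:
    res=[best(mask(d,kind.strip('2')),n) for d,n in zip(D,near)]
    print(kind,[(x[0].tolist(),x[1].round(1).tolist()) for x in res])
    P,e=tri([(d,x[1]) for d,x in zip(D,res)]); print("  centroid",P.round(4),e.round(2))
    if kind=="white":
        for d,x in zip(D,res):
            b=cv2.boxPoints(cv2.minAreaRect(x[2])); q=np.array([onz(d,p,.012) for p in b]); print(" box",q[:,:2].round(4).tolist(), np.linalg.norm(np.diff(q,axis=0),axis=1).round(4), q.mean(0).round(4))
for n,u in {"hL":[(289,157.5),(458,121)],"hR":[(369,157.5),(548,121)],"fL":[(168,119),(324,71)],"fR":[(380,119),(571,72)]}.items():
    P,e=tri(list(zip(D,u))); print(n,P.round(4),e.round(2))
# enlarged crops
A=cv2.resize(D[0]["pixels"][70:180,155:390],None,fx=3.4,fy=2.7,interpolation=cv2.INTER_CUBIC)
B=cv2.resize(D[1]["pixels"][10:135,315:580],(A.shape[1],298),interpolation=cv2.INTER_CUBIC)
cv2.imwrite("pics/c.png",np.vstack([A,B])[:,:,::-1]); print(A.shape,B.shape)
E
```

```text
red [([190, 86, 18, 13, 177], [198.3, 91.9]), ([374, 24, 18, 19, 240], [382.7, 32.9])]
  centroid [0.6295 0.2219 0.0979] 0.02
blue [([168, 118, 90, 8, 715], [212.8, 121.5]), ([323, 70, 110, 13, 1251], [377.2, 75.8])]
  centroid [0.5986 0.224  0.0551] 0.4
blue2 [([283, 118, 97, 9, 818], [331.4, 121.9]), ([462, 71, 110, 13, 1228], [515.2, 77.0])]
  centroid [0.5785 0.0923 0.0552] 0.28
white [([107, 205, 28, 31, 545], [120.4, 220.3]), ([225, 178, 36, 37, 765], [242.5, 196.2])]
  centroid [0.4943 0.3839 0.0106] 0.03
 box [[0.4878, 0.4068], [0.5163, 0.3852], [0.501, 0.3605], [0.472, 0.3818]] [0.0358 0.029  0.0359] [0.4943 0.3835 0.012 ]
 box [[0.4889, 0.406], [0.5169, 0.3853], [0.5003, 0.3612], [0.4717, 0.3817]] [0.0349 0.0292 0.0352] [0.4945 0.3835 0.012 ]
hL [0.545  0.1466 0.0467] 0.73
hR [0.5312 0.0535 0.0428] 0.34
fL [0.6097 0.2735 0.0546] 0.35
fR [0.5748 0.0381 0.0552] 0.69
(297, 799, 3) (298, 799, 3)
```

View pics/c.png

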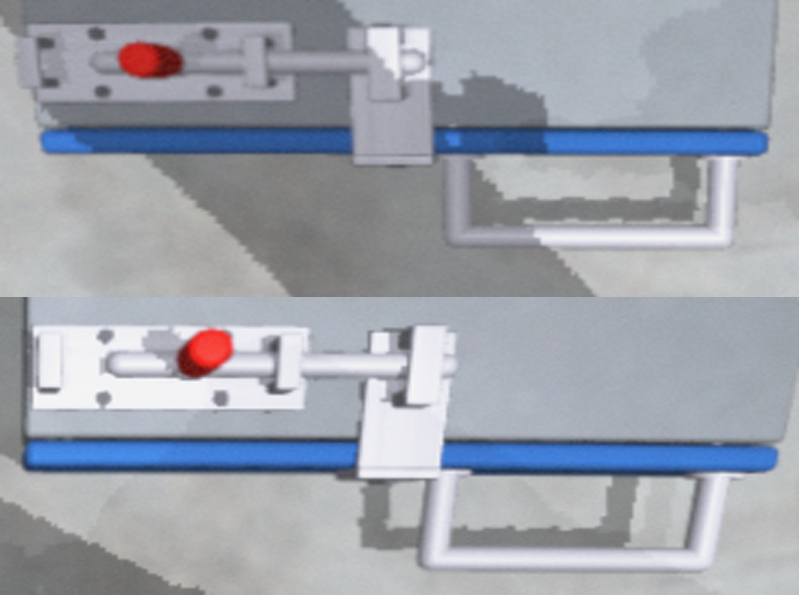

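Fitted unit: origin about (0.671, 0.1435), yaw about -0.148. The handle and knob cross-check to within 2 mm, and the bolt is at about 0.029. Now I'll draw the bolt.

```bash
cat >> h.py <<'E'
O=np.array([.6712,.1435]); YAW=-.148
xu=np.array([np.cos(YAW),np.sin(YAW)]); yu=np.array([-xu[1],xu[0]])
def W(x,y,z): return np.r_[O+x*xu+y*yu,z]
def U(p): return np.array([(p[:2]-O)@xu,(p[:2]-O)@yu,p[2]])
def st(tag=""):
    s=r.observe(); f=s["contact_force"]
    print(tag,"t%.1f"%s["t"],"U",U(s["position"]).round(4),"F(u)",np.round([f[:2]@xu,f[:2]@yu,f[2]],1),"w%.4f g%.1f"%(s["grip_width"],s["grasp_force"])); return s
def feel(d,dist,step,lim,speed=.03):
    "advance along world dir d up to dist, stop when opposing force rises by lim"
    d=np.array(d,float); s=r.observe(); p0=s["position"].copy(); f0=s["contact_force"]@d; k=0
    while k<dist-1e-6:
        k=min(dist,k+step); r.move_straight(p0+d*k,max_speed=speed)
        if f0-r.observe()["contact_force"]@d>lim: return k,True
    return k,False
E
python3 - <<'E'
from h import *
q=down(YAW); y=.0705
r.move_pose(W(-.055,y,.16),q); r.grip(.05,20)
r.move_straight(W(-.055,y,.088)); st("above")
r.grip(0.0,20); st("gripped")
Y=np.r_[yu,0]
r.move_straight(r.observe()["position"]+Y*.022,max_speed=.06); st("moved")
print(feel(Y,.012,.0015,8)); st("end")
d=shot("wrist","w3")
E
```

```text
above t6.4 U [-0.0547  0.0709  0.0886] F(u) [-0.2  0.3 -0.1] w0.0499 g0.0
gripped t6.8 U [-0.0546  0.0709  0.089 ] F(u) [-0.3  0.6  6.6] w0.0120 g20.8
moved t7.3 U [-0.0545  0.0937  0.0891] F(u) [0.4 1.5 1.9] w0.0119 g20.5
(0.010499999999999999, True)
end t9.1 U [-0.0544  0.1016  0.0889] F(u) [-2.1 -9.1  5.5] w0.0116 g21.1
```

```bash
python3 - <<'E'
from h import *
r.grip(.05); p=r.observe()["position"]; r.move_straight(p+[0,0,.06]); st("up")
q7=[(a,r.ik(W(-.125,-.062,.12),down(a))) for a in (YAW+np.pi/2,YAW-np.pi/2)]
print([(a,None if j is None else j.round(2)) for a,j in q7])
now=r.observe()["joint_positions"]
a=min([x for x in q7 if x[1] is not None],key=lambda x:abs(x[1]-now).max())[0]; print(a)
q=down(a); print(r.ik(W(-.217,-.062,.03),q) is not None)
r.move_pose(W(-.125,-.062,.14),q); r.grip(.025,40)
print(feel([0,0,-1],.105,.035,6,.1)); st("at handle")
r.grip(0,40); st("gripped")
X=-np.r_[xu,0]
r.move_straight(r.observe()["position"]+X*.08,max_speed=.08); st("80 out")
print(feel(X,.016,.002,12)); st("end")
d=shot("wrist","w4"); d=shot("top","t4")
A=d["pixels"][120:300,120:320]; cv2.imwrite("pics/t4c.png",cv2.resize(A,None,fx=3,fy=3,interpolation=cv2.INTER_CUBIC)[:,:,::-1])
E
```

```text
up t10.1 U [-0.0547  0.1043  0.1487] F(u) [ 0.6  0.5 -0.8] w0.0502 g0.0
[(1.4227963267948966, array([ 0.34,  0.68, -0.98,  1.89,  0.69,  0.95, -1.11])), (-1.7187963267948965, array([-0.9 ,  0.82,  1.13,  1.93, -0.89,  1.01, -2.63]))]
1.4227963267948966
True
(0.105, False)
at handle t13.3 U [-0.125  -0.0615  0.0351] F(u) [ 0.2 -0.9 -0.3] w0.0246 g0.0
gripped t13.6 U [-0.1246 -0.0614  0.0357] F(u) [-0.6  0.5  4.1] w0.0081 g39.1
80 out t14.7 U [-0.2048 -0.0611  0.0356] F(u) [-1.5  3.   2. ] w0.0084 g39.3
(0.012, True)
end t16.2 U [-0.2142 -0.061   0.0358] F(u) [12.5  1.9 -7.6] w0.0084 g39.3
```

View pics/w4.png

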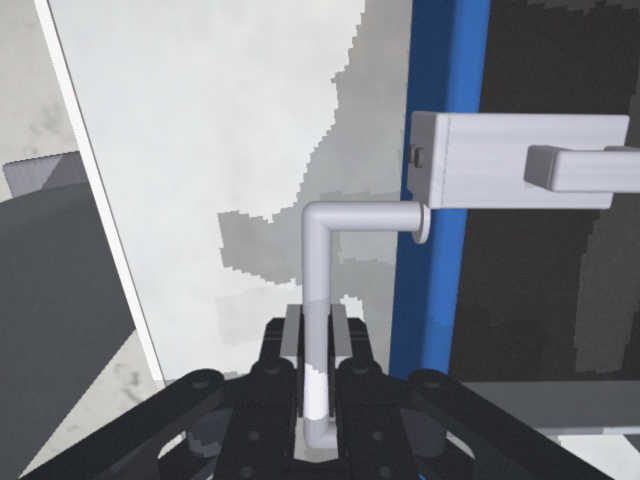

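The view shows the drawer open: the handle bar is between the pads at (317,350), and the black floor is visible right of the blue front at x>490, with the keeper plate at (520,160). Travel was about 90 mm, to the stop. Next is the block.

```bash
python3 - <<'E'
from h import *
r.grip(.025); p=r.observe()["position"]; r.move_straight(p+[0,0,.12]); st("up")
a=-.62; B=np.array([.4944,.3835])
r.move_pose(np.r_[B,.17],down(a)); r.grip(.055,40); r.hold(.1); d=shot("wrist","w5")
h=cv2.cvtColor(d["pixels"],cv2.COLOR_RGB2HSV); u=proj(d,np.r_[B,.012])[0]
for th in (215,235):
    m=((h[...,2]>th)&(h[...,1]<25)).astype(np.uint8); n,l,s_,c=cv2.connectedComponentsWithStats(m)
    i=min([i for i in range(1,n) if s_[i,4]>300],key=lambda i:np.hypot(*(c[i]-u)))
    cn=cv2.findContours((l==i).astype(np.uint8),cv2.RETR_EXTERNAL,cv2.CHAIN_APPROX_NONE)[0][0]
    q=np.array([onz(d,p,.012) for p in cv2.boxPoints(cv2.minAreaRect(cn))]); e=np.diff(q,axis=0)
    print(u,c[i],q.mean(0).round(4),np.linalg.norm(e,axis=1).round(4),np.degrees(np.arctan2(e[:,1],e[:,0])).round(1))
st()
E
```

```text
up t17.6 U [-0.2179 -0.0622  0.1547] F(u) [ 0.8  0.7 -0.4] w0.0247 g0.0
[315.37100827 219.30989206] [313.21843003 411.83447099] [0.3515 0.4866 0.012 ] [0.0052 0.1154 0.0057] [ -80.1 -179.5  104.3]
[315.37100827 219.30989206] [518.95780591 266.08016878] [0.3719 0.2716 0.012 ] [0.1101 0.0034 0.1104] [ -90.1 -176.6   90. ]
 t19.9 U [-0.2102  0.2113  0.17  ] F(u) [ 0.9 -0.3 -0.6] w0.0550 g0.0
```

View pics/w5.png

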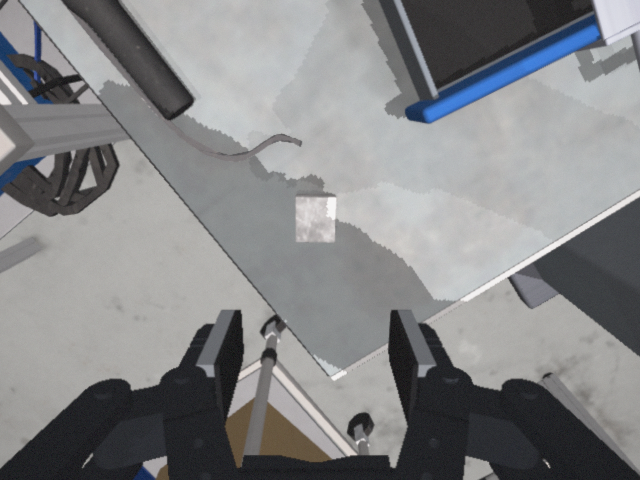

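The block sits square in the view at (295–336, 195–242). Its centre (315.5,219) matches the prediction of (315.4,219.3), so I'll grasp it.

```bash
python3 - <<'E'
from h import *
s=r.observe(); B=np.array([.4944,.3835])
r.move_straight(np.r_[B,.025],max_speed=.15); print(feel([0,0,-1],.022,.0055,4)); st("low")
r.grip(0,40); s=st("grip"); z0=s["position"][2]; np.save("z0.npy",z0)
if s["grip_width"]>.024:
    r.move_straight(np.r_[B,.16]); s=st("lift")
    q=down(YAW); r.move_pose(W(-.124,-.052,.16),q); st("over"); r.hold(.1); shot("wrist","w6")
E
```

```text
(0.022, False)
low t22.3 U [-0.2099  0.2115  0.0036] F(u) [0.1 0.2 0. ] w0.0549 g0.0
grip t22.6 U [-0.2096  0.2118  0.0042] F(u) [-1.  -0.4  3. ] w0.0285 g39.9
lift t23.8 U [-0.2108  0.211   0.159 ] F(u) [ 0.2 -0.7 -1.6] w0.0285 g39.5
over t24.9 U [-0.1242 -0.0506  0.1597] F(u) [ 0.   0.8 -1.1] w0.0286 g39.5
```

View pics/w6.png

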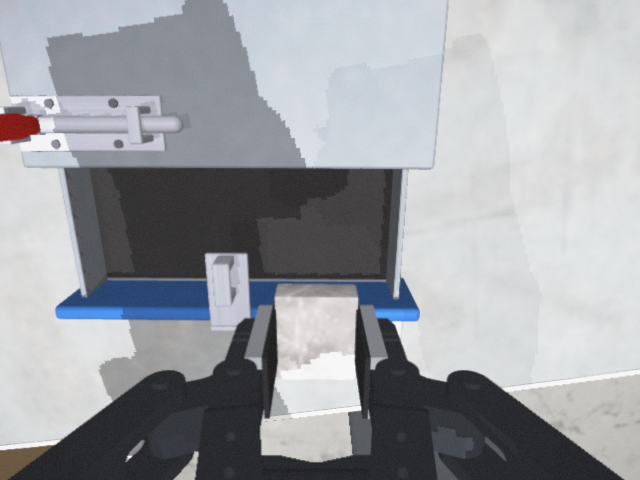

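```bash
python3 - <<'E'
from h import *
z0=float(np.load("z0.npy"))
r.move_straight(W(-.125,-.055,.16)); r.move_straight(W(-.125,-.055,z0+.026),max_speed=.12); st("near")
print(z0,feel([0,0,-1],.0125,.001,3,.02)); st("touch")
E
```

```text
near t26.5 U [-0.1246 -0.0549  0.0308] F(u) [ 0.4 -0.3 -1.1] w0.0290 g39.5
0.0041519784925822985 (0.012000000000000004, True)
touch t29.5 U [-0.1239 -0.0549  0.0195] F(u) [-0.9  0.1  8. ] w0.0287 g40.4
```

```bash
python3 - <<'E'
from h import *
r.grip(.042); st("rel"); p=r.observe()["position"]; r.move_straight(p+[0,0,.13]); st("up"); shot("wrist","w7")
q=down(YAW+np.pi/2)
r.move_pose(W(-.2147,-.062,.15),q); r.grip(.025,40)
print(feel([0,0,-1],.115,.04,6,.12)); st("at handle")
r.grip(0,40); st("gripped")
E
```

```text
rel t29.8 U [-0.1245 -0.0559  0.0188] F(u) [-0.1 -5.2  3.7] w0.0423 g0.0
up t30.8 U [-0.125  -0.0558  0.1481] F(u) [ 0.3  0.1 -0.2] w0.0423 g0.0
(0.115, False)
at handle t33.7 U [-0.2145 -0.0619  0.0354] F(u) [0.7 1.  0.4] w0.0249 g0.0
gripped t34.0 U [-0.214  -0.0617  0.0358] F(u) [-1.1 -0.9  7.9] w0.0085 g39.3
```

View pics/w7.png

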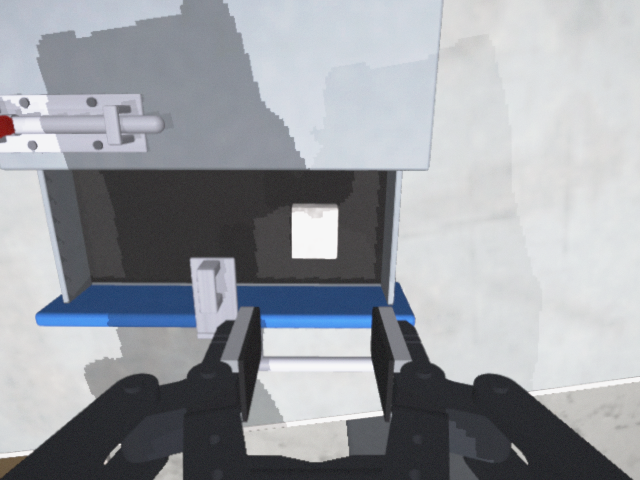

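The block lies flat on the drawer floor at (315,232), clear of the keeper. Now I'll shut the drawer and shoot the bolt.

```bash
python3 - <<'E'
from h import *
X=np.r_[xu,0]
r.move_straight(r.observe()["position"]+X*.08,max_speed=.06); st("80 in")
print(feel(X,.016,.002,14)); st("shut")
r.grip(.025); p=r.observe()["position"]; st("rel"); r.move_straight(p+[0,0,.12])
r.move_pose(W(-.055,.100,.16),down(YAW)); r.grip(.05,20)
r.move_straight(W(-.055,.100,.088)); st("above")
r.grip(0.0,20); st("gripped")
Y=-np.r_[yu,0]
r.move_straight(r.observe()["position"]+Y*.018,max_speed=.05); st("moved")
print(feel(Y,.026,.002,12)); st("end")
E
```

```text
80 in t35.5 U [-0.1334 -0.062   0.0359] F(u) [ 1.4 -2.2  3.9] w0.0084 g39.1
(0.014, True)
shut t37.2 U [-0.1239 -0.0621  0.0357] F(u) [-15.8  -1.3  18.6] w0.0079 g40.9
rel t37.5 U [-0.1189 -0.0616  0.0358] F(u) [ 0.7  0.3 -0.9] w0.0249 g0.0
above t40.8 U [-0.0545  0.1     0.0886] F(u) [ 0.2  0.1 -0.8] w0.0500 g0.0
gripped t41.2 U [-0.0545  0.1003  0.089 ] F(u) [-0.2  0.   6. ] w0.0116 g20.8
moved t41.7 U [-0.0546  0.0812  0.089 ] F(u) [-2.3 -1.7  4.3] w0.0121 g20.7
(0.024000000000000007, True)
end t44.7 U [-0.0546  0.0612  0.0891] F(u) [ 0.1 12.3  1.5] w0.0117 g20.8
```

```bash
python3 - <<'E'
from h import *
Y=-np.r_[yu,0]
print(feel(Y,.003,.001,10)); st("firm")
r.move_straight(r.observe()["position"]-Y*0.0015); r.grip(.05); st("open"); r.move_straight(r.observe()["position"]+[0,0,.09])
r.move_pose((.52,.12,.40),down(YAW)); r.hold(.2); st(); shot("wrist","w8"); d=shot("top","t8")
A,B=load("w1"),load("w8")
f=lambda d: cv2.resize(d["pixels"][60:270,80:400],(740,300),interpolation=cv2.INTER_CUBIC)
cv2.imwrite("pics/c8.png",np.vstack([f(A),f(B)])[:,:,::-1])
for d in (A,B):
    h=cv2.cvtColor(d["pixels"],cv2.COLOR_RGB2HSV); m=((h[...,0]<8)|(h[...,0]>172))&(h[...,1]>150)&(h[...,2]>80); m[:,400:]=0;m[200:]=0
    v,u=np.nonzero(m); print(U(onz(d,(u.mean(),v.mean()),.098)))
E
```

```text
(0.003, False)
firm t45.5 U [-0.0546  0.0612  0.0892] F(u) [ 0.2 10.8  0.6] w0.0119 g20.7
open t46.2 U [-0.0546  0.0624  0.0891] F(u) [ 0.3  0.  -0. ] w0.0501 g0.0
 t48.1 U [-0.1461 -0.0449  0.3985] F(u) [ 0.9  0.2 -0. ] w0.0500 g0.0
[-0.05283654  0.07141268  0.098     ]
[-0.0528041   0.06169223  0.098     ]
```

View pics/c8.png

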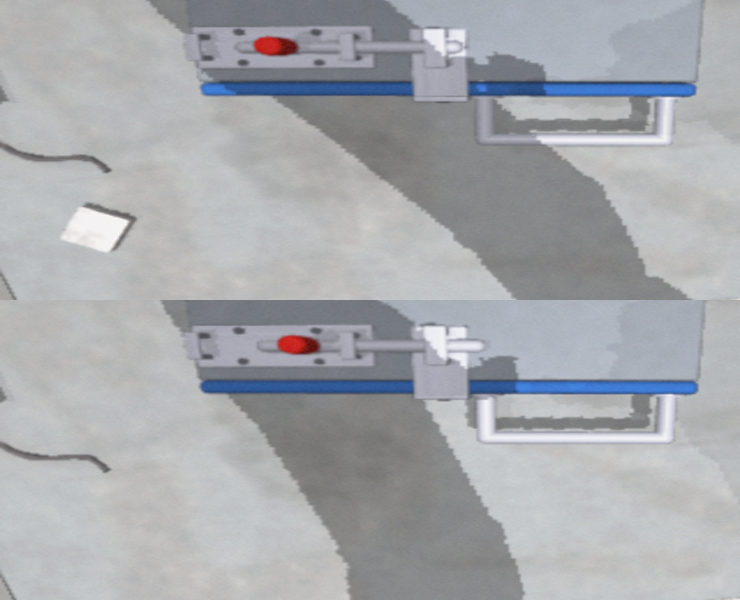

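The before/after crop shows the drawer front in the same shut place. The rod now runs well past the keeper (tip at (480,345)), and the block is no longer on the bench. The bolt measured 40 mm between hard stops, so it is home.

```bash
python3 -c "
from workcell import r
print(r.finish_job())"
```

```text
the job is handed in; nothing more can be done
None
```

The gauge block is in the drawer, set down without a drop; the drawer is shut, the bolt is fully home through its keeper, and I handed the job in at about 48 s of the 72 s allowed, without seeing the verdict.

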